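# Surface-temperature check of a heated stage

## Robot

A 6-joint arm with a two-finger parallel gripper is mounted at the origin on a cart in front of the work surface, level with it; the furniture and walls round the work are solid. World frame = base frame: x ahead of the robot, y to its left, z up, the work surface at z = 0. Lengths are in mm, angles in rad, forces in N, time in s.
With the tool pointing down it reaches from about 375 to 750 mm from the base axis. Payload 9 kg.
Tool frame: the origin (TCP) lies midway between the tips of the shut fingers; the grasp point (between the pads) lies 19 mm behind it (env.grip_point_offset is the distance from the TCP to the grasp point, in mm); z points along the fingers, y is the line along which they close (so a half turn about z gives the same grasp; the last joint's range is limited). The gripper opens to 85 mm and grips with 20 to 120 N. Pads are 22 mm wide; open, the fingers measure 114 mm over their backs; the gripper's body (76 mm by 85 mm) begins 54 mm behind the grasp point. The pads swing forward as they close: fully open they stand 13 mm farther back than shut.
Start: joints at [0.894, 0.104, 0.097, 1.564, 0, 1.353], TCP at [265.733, 537.98, 231.331] pointing down, gripper open.
Joint ranges: [-2.99, 2.99], [-0.84, 1.86], [-1.1, 1.16], [-1.84, 2.11], [-1.51, 1.56], [-3.14, 3.14]. Speed limits (rad/s): [2.22, 2.22, 2.57, 3.14, 3.14, 3.14].

## Interface

Orientations are given as a unit quaternion [x, y, z, w].
In Python, from rig import env, snapshot, find_in gives the robot as it stands.
- The arm moves only by the tool step_arm, never from a script. Its argument "increments" is a list of rows, each a list of 2 entries, a list of its own where there are three numbers: the shift along the world's x, y, z in mm, then the turn about the world's z in rad. A call has 1 to 20 rows; each row is the pose to reach, as a shift and turn from the pose commanded when the call began; what a row does not reach only later rows make up. A row lasts 1/8 s, in which the tool goes at most 62.5 mm and 10.7 degrees, less where a joint would pass 70% of its speed; a pose out of reach is approached as far as the arm can. A call with a gripper value outside its range is refused whole. "claw" is the opening, from 0 (shut) to 1 (fully open), set as the call begins (left out, the last holds). The fingers move at their own pace and stop on an object; "squeeze" is the grip in N (left out, the last holds). Time passes only in rows, so rows that repeat a pose let the fingers close. It gives the time, the measured TCP pose, the force, the opening and the grip force at its end, in the units of the state.
- env.sense(): the state, without advancing time (a new reading comes with each control period).
- snapshot(name): name is "scene" or "top" or "wrist"; returns a dict with "color" (400x640x3 uint8, blue, green, red), "fx", "fy", "cx", "cy" (pixels), "pose" (4x4, takes a point from camera to world coordinates); the wrist camera has in their place "T_tool_cam" (4x4, takes a point from camera to tool coordinates, whose origin is the TCP and whose axes are the flange's). Camera axes: x right, y down, z forward; pixel columns grow to the right and rows downward; lengths in mm; the calibration is good to about 2 mm. A picture is of the moment at which its call begins: read the wrist's pose just before it. There is no depth.
- env.close_job(): hands the job in; it is judged then, once.
Trained networks look in a picture, given as the dict that the camera call returned (one of the last four; its "shot" number tells which), for a name from the list of things; names that differ only in an ending like _2 or _b are one class to them, and where a whole thing is asked for, a point or a joint stands for the part that bears it (a point fixed in the world has none). Each returns a list of dicts, best first, with "p" (0 to 1); they miss things now and then, are a little off and sometimes report something else, mostly with a low value. They report only what shows in the picture. A call takes as long as a camera call. They do not tell look-alikes from the thing itself.
- find_in(picture, label): "box" ([left, top, right, bottom] in pixels, round what is visible of it).
The state is a dict: "time_s": time; "joint_pos": joint angles; "dq": joint speeds; "tau": joint torques, N m; "eef_pos": TCP position; "ee_rot": TCP orientation; "contact_force": force on the tool from outside, world axes, zero at the start; "moment": the same for the moment, N m; "opening": opening from 0.0 (shut) to 1.0 (fully open); "grip_force": force on a finger pad.
Only numpy, scipy, OpenCV 4.12 (cv2) and the standard library are available. Lean on these libraries where they do the work, as an engineer would, in place of code of your own. Each camera call takes 0.05 s, during which the arm holds its last target. There are 200 camera calls.

## Task

Put the aluminium dish insert into the raised steel ring of the heated stage, fully home and level, and let go of it. Then take the surface-temperature probe out of its leaning dock and hold it upright with its sprung tip on the red dot of the insert, pressed lightly so that the tip is pushed about half-way in; never jab it. Finish while still holding it there, so that the reading can settle, and leave the dishes, the bottle and the marker where they are.

Things in the scene. Friction and masses are not known exactly. Their poses are not given: they have to be found in the camera images.
- heated_stage: heated stage, fixed: white housing 150 x 120 mm, 38 mm high, with a grey sloped console with dark display at its front (-x; up to 50 mm high) and an aluminium hot plate on top at 42 mm, from which a steel ring rises (seat). Origin: centre of the underside, z up
- seat (a point): centre of the mouth of the steel ring, level with its top edge, 66 mm above the table: ring outside diameter 50 mm, bore 39.6 mm, bore 14 mm deep, the ring stands 24 mm above the hot plate. z up
- insert: loose aluminium dish insert, 80 g, 17 mm high. Origin: centre of its underside, z up. From below: plug 36 mm in diameter, 8 mm high, foot chamfered; then flange 54 mm in diameter, from 8 to 17 mm (grip here), with a recess 41.6 mm wide on top, floor at 14.5 mm. The plug goes into the ring's bore, the flange rests on the ring's top: origin then 8 mm below seat. Any yaw will do
- dot (a point): centre of the red measuring dot, 10 mm in diameter with a black outline, on the recess floor of the insert, 10 mm from the insert's axis along its +x and 14.5 mm above its origin
- dock: probe dock, fixed to the table: black foot 80 x 70 x 14 mm with a grey sleeve (outside 27 mm, bore 15 mm) that leans 20 degrees towards the dock's -x. The sleeve's mouth is centred 8 mm to the dock's -x from the origin and 66 mm above the table. Origin: centre of the underside, z up
- probe: cordless surface probe, 90 g, 127 mm long, loose in the dock's sleeve, leaning with it 20 degrees (a few more or less); drawn out along its axis by 45 mm. Origin: end of the free tip; +z along the axis to the handle: sprung tip 0-15 mm, steel nose 13 mm thick to 50, collar 25 mm thick to 55, white square handle 20 x 20 mm to 124 (grip here; faces along its x, y; display on -x), orange cap to 127
- probe_tip (a point): centre of the flat end face of the probe's sprung copper tip (7 mm in diameter); moves with the tip
- plunger (a joint): how far the probe's tip is pushed in, in m: 0 free, 0.010 fully in. Spring: 0.8 N to start moving, 2.8 N half-way (0.005), 4.8 N at the end of its travel, after which the force rises hard
- dish_a: small closed culture dish, 39 mm in diameter, 11 mm high, bystander. Origin: centre of the underside
- dish_b: a second such dish, bystander. Origin: centre of the underside
- bottle: small white bottle with a blue band, 33 mm in diameter, 70 mm high, bystander. Origin: centre of the underside
- marker: blue felt marker lying on the table, 133 mm long along its y, 13 mm high, bystander. Origin: middle of its underside
Things that resemble listed ones, but are neither listed nor needed, are in the scene too. Leave any orange or yellow look-alike of the insert alone.

How it is judged (in metres and radians):
On the way:
1. the insert sits fully home in the steel ring and has been let go (horizontal distance between insert and seat below 0.003 m and z of insert in the frame of seat between -0.01 and -0.006 m and angle between insert's own z axis and vertical below 0.05 rad and contact force between the fingers and insert below 0.05 N and linear speed of insert below 0.02 m/s), for 0.3 s.
At the end, for the whole second after the job is handed in: Insert level in the ring (3 mm off-axis, 2 mm in height, 3 degrees) and let go; probe held still, upright within 6 degrees, tip within 5 mm of the dot centre and pushed in 2.5 to 7.5 of 10 mm (0.8 to 5 N), touching only insert and fingers; bystanders moved under 20 mm (horizontal distance between insert and seat below 0.003 m and z of insert in the frame of seat between -0.01 and -0.006 m and angle between insert's own z axis and vertical below 0.05 rad and horizontal distance between probe_tip and dot below 0.005 m and angle between probe's own z axis and vertical below 0.105 rad and value of joint plunger between 0.0025 and 0.0075 m and contact force between probe and insert between 0.8 and 5 N and contact force between the fingers and probe above 1 N and contact force between the fingers and insert below 0.05 N and contact force between probe and heated_stage below 0.05 N and contact force between probe and dock below 0.05 N and linear speed of probe below 0.01 m/s and distance of each of dish_a, dish_b, bottle, marker from where it was at the start of the episode below 0.02 m); the arm keeps its last pose, push and grip.
It fails at once if the probe is jabbed into the insert or the stage with more than 12 N (contact force between probe and insert above 12 N or contact force between probe and heated_stage above 12 N).
It fails at once if a dish, the bottle or the marker is pushed away by more than 30 mm (distance of any of dish_a, dish_b, bottle, marker from where it was at the start of the episode above 0.03 m).
It also fails if it takes over 58 s, if anything falls off the work surface, if the arm or the gripper's body presses on something with over 40 N, if the wrist force passes 120 N, or if a joint passes its speed limit or range.

## Working session

There is one attempt and no reset: what is moved stays moved. The work goes in short steps, Python scripts to look and compute and a tool call to move; the robot and the scene stay as the last step left them, time stands still between calls to the robot, and variables do not carry over. Pictures are saved under pics/ and viewed, at most 10 in all, crops included, and the job is handed in when it is done.

Besides the shell and the picture viewer there is one more tool, called after ">>>" as a command line: name --argument value ..., lists and objects as JSON in quotes. step_arm: Moves the arm, as the interface text tells. Its arguments: {"type":"object","properties":{"increments":{"type":"array","items":{"type":"array"}},"claw":{"type":"number"},"squeeze":{"type":"number"}},"required":["increments"]}

```bash
mkdir -p pics; ls; cat > h.py <<'E'
import numpy as np, cv2
from rig import env, snapshot, find_in
from scipy.spatial.transform import Rotation as R
def campose(s, st=None):
    if 'pose' in s: return np.array(s['pose'])
    T=np.eye(4); T[:3,:3]=R.from_quat(st['ee_rot']).as_matrix(); T[:3,3]=st['eef_pos']
    return T@np.array(s['T_tool_cam'])
def ray(s,T,u,v):
    d=T[:3,:3]@np.array([(u-s['cx'])/s['fx'],(v-s['cy'])/s['fy'],1]); return T[:3,3],d
def onz(s,T,u,v,z):
    o,d=ray(s,T,u,v); return o+d*(z-o[2])/d[2]
def proj(s,T,p):
    q=np.linalg.inv(T)@np.append(p,1); return np.array([s['fx']*q[0]/q[2]+s['cx'],s['fy']*q[1]/q[2]+s['cy']])
E
python3 - <<'E'
from h import *
st=env.sense(); print(st)
for n in ("scene","top"):
    s=snapshot(n); cv2.imwrite(f"pics/{n}0.png",s['color']); T=campose(s,st)
    print(n,s['fx'],s['cx'],s['cy'],T.round(3).tolist())
    for l in ("heated_stage","seat","insert","dot","dock","probe","dish_a","bottle","marker"):
        try:
            for f in find_in(s,l)[:4]:
                b=f['box']; c=((b[0]+b[2])/2,(b[1]+b[3])/2); print(l,round(f['p'],2),np.round(b).tolist(),onz(s,T,*c,0).round()[:2])
        except Exception as e: print(l,e)
E
```

```text
pics
{'time_s': 0.0, 'joint_pos': array([ 8.94335744e-01,  1.04696524e-01,  9.64431331e-02,  1.56390122e+00,
       -3.75821603e-05,  1.35307263e+00]), 'dq': array([ 1.39834136e-03,  2.81687370e-04,  9.45745460e-05,  1.06478984e-03,
       -8.92972735e-04,  1.11495517e-03]), 'tau': array([ 3.66314576e-03, -5.56929517e+01,  5.03652298e+01,  1.68909231e-02,
       -1.57271693e-04,  4.21159666e-05]), 'eef_pos': array([265.48257569, 537.68418942, 230.50957069]), 'ee_rot': array([ 2.27362489e-01,  9.73809959e-01, -6.20510363e-04, -2.76678976e-04]), 'contact_force': array([-0.25329189,  0.31751114, -0.70261399]), 'moment': array([-0.03376359, -0.05023139, -0.02176598]), 'grip_force': 0.0, 'opening': 0.9992061283081628}
scene 436.7058611759289 323.8520119378151 197.3373152579693 [[-0.519, -0.475, 0.711, -132.116], [-0.854, 0.268, -0.445, 400.418], [0.021, -0.838, -0.545, 576.767], [0.0, 0.0, 0.0, 1.0]]
heated_stage 0.73 [275.0, 180.0, 359.0, 240.0] [583. -30.]
seat 0.91 [274.0, 182.0, 362.0, 242.0] [573. -26.]
seat 0.22 [223.0, 259.0, 255.0, 283.0] [479. 205.]
insert 0.9 [176.0, 246.0, 208.
[... 1071 characters left out ...]
.0, 239.0] [461. 209.]
insert 0.91 [244.0, 173.0, 266.0, 198.0] [555. 129.]
insert 0.78 [186.0, 177.0, 204.0, 195.0] [555. 270.]
insert 0.55 [210.0, 258.0, 236.0, 281.0] [361. 202.]
dot 0.92 [210.0, 211.0, 233.0, 236.0] [467. 206.]
dot 0.83 [183.0, 173.0, 205.0, 198.0] [556. 271.]
dot 0.79 [243.0, 173.0, 269.0, 198.0] [554. 127.]
dot 0.68 [211.0, 259.0, 234.0, 279.0] [361. 204.]
dock 0.58 [409.0, 207.0, 442.0, 244.0] [ 456. -269.]
probe 0.72 [430.0, 224.0, 445.0, 247.0] [ 432. -296.]
dish_a 0.75 [221.0, 145.0, 236.0, 162.0] [631. 191.]
dish_a 0.68 [195.0, 140.0, 208.0, 157.0] [643. 254.]
bottle 0.45 [248.0, 119.0, 265.0, 137.0] [690. 124.]
marker 0.71 [299.0, 255.0, 349.0, 266.0] [378. -32.]
```

```bash
python3 - <<'E'
from h import *
a=cv2.imread("pics/scene0.png"); b=cv2.imread("pics/top0.png")
x=cv2.resize(a[140:340,150:475],(800,492),interpolation=cv2.INTER_CUBIC)
cv2.imwrite("pics/c1.png",x)
y=cv2.resize(b[110:300,170:460],(800,524),interpolation=cv2.INTER_CUBIC)
cv2.imwrite("pics/c2.png",y)
E
```

```text
(no output)
```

View pics/c1.png

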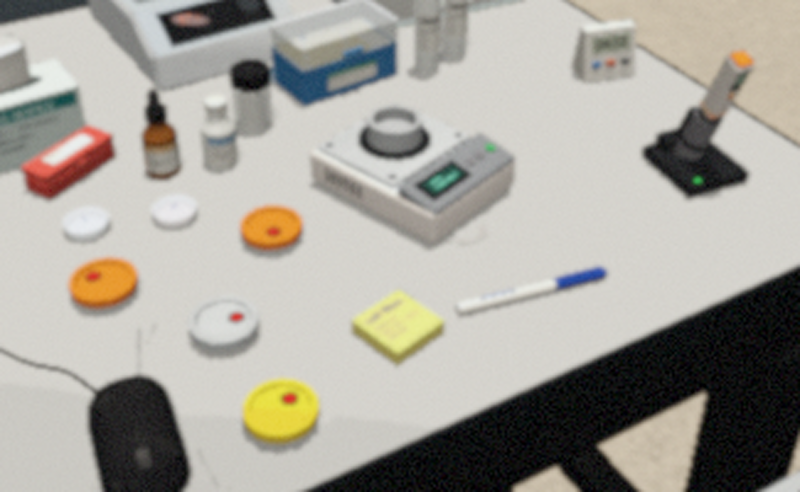

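View pics/c2.png

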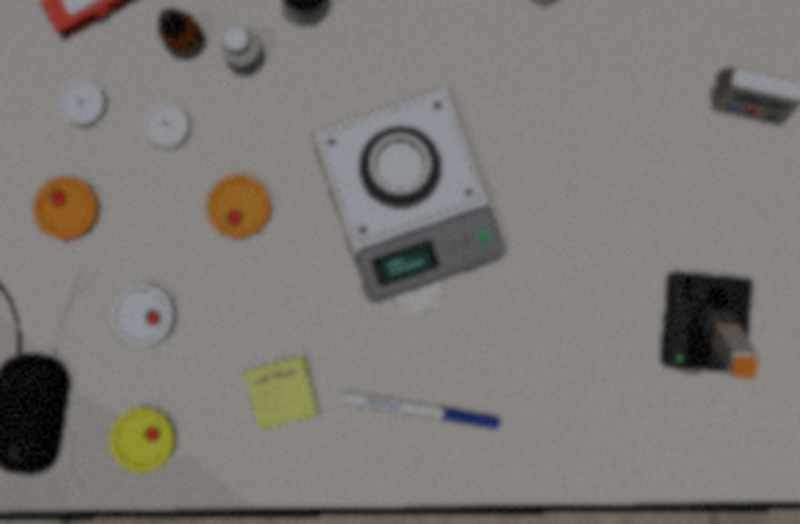

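The four look-alikes in c2 are orange at (238,205) and (66,208), yellow at (142,438), and silver-grey at (143,315), which is about (222,224) in the full top image. The silver one is the aluminium insert. The dock is at (710,320), with the probe's orange cap at (742,365) leaning towards world −x. The stage ring is at (400,165). I'll go above the silver one and confirm it with a close wrist crop.

>>> step_arm --increments '[[[55,-90,0],0.1],[[110,-180,0],0.25],[[150,-250,0],0.4],[[195,-330,0],0.46],[[195,-330,0],0.46],[[195,-330,0],0.46],[[195,-330,0],0.46],[[195,-330,0],0.46],[[195,-330,0],0.46],[[195,-330,0],0.46]]' --claw 1 --squeeze 30

```text
time_s: 2.25
eef_pos: [460.2, 209.2, 231.4]
ee_rot: [-0.002, 1.0, 0.0, 0.0]
contact_force: [0.2, 0.0, -0.2]
opening: 1.0
grip_force: 0.0
```

```bash
python3 - <<'E'
from h import *
st=env.sense(); s=snapshot("wrist"); cv2.imwrite("pics/w1.png",s['color']); T=campose(s,st)
print(st['eef_pos'],st['ee_rot'],st['time_s'],T.round(2).tolist(),s['fx'])
for l in ("insert","dot"):
  for f in find_in(s,l)[:4]:
    b=f['box']; c=((b[0]+b[2])/2,(b[1]+b[3])/2); print(l,round(f['p'],2),np.round(b).tolist(),onz(s,T,*c,14).round(1)[:2])
E
```

```text
[460.16042677 209.15422859 231.39785525] [-1.64385961e-03  9.99998643e-01  1.04828168e-04  1.63596826e-05] 2.25 [[-0.0, 0.95, 0.31, 378.67], [1.0, 0.0, 0.0, 209.52], [0.0, 0.31, -0.95, 374.28], [0.0, 0.0, 0.0, 1.0]] 353.2732429899555
insert 0.95 [215.0, 225.0, 265.0, 268.0] [553.9 122.6]
insert 0.82 [287.0, 35.0, 342.0, 92.0] [361.5 206.5]
insert 0.81 [286.0, 142.0, 340.0, 193.0] [462.9 205. ]
insert 0.75 [344.0, 226.0, 396.0, 272.0] [556.2 269.2]
dot 0.84 [220.0, 225.0, 268.0, 269.0] [554.5 127.4]
dot 0.8 [288.0, 143.0, 341.0, 195.0] [464.1 206.9]
dot 0.68 [347.0, 227.0, 397.0, 271.0] [556.4 271.2]
dot 0.57 [283.0, 33.0, 343.0, 92.0] [360.5 205.3]
```

View pics/w1.png

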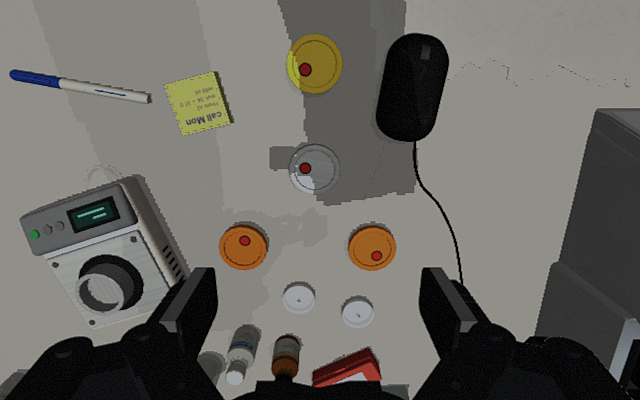

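The silver-grey dish with the red dot is at (315,168) and the dot at (305,168). The orange and yellow ones are look-alikes, and the stage ring is at (100,290). I'll go lower for the confirming crop.

>>> step_arm --increments '[[[3,-3,-60],0],[[3,-3,-110],0],[[3,-3,-140],0],[[3,-3,-140],0],[[3,-3,-140],0]]'

```text
time_s: 3.02
eef_pos: [464.4, 205.3, 92.9]
ee_rot: [-0.001, 1.0, 0.0, 0.001]
contact_force: [0.7, -0.6, 0.2]
opening: 1.001
grip_force: 0.0
```

```bash
cat >> h.py <<'E'
def circ(s,T,c,r,rg,z,zc=None):
    """refine centre: project circles radius r around candidate centre, maximise gradient magnitude"""
    g=cv2.GaussianBlur(cv2.cvtColor(s['color'],cv2.COLOR_BGR2GRAY),(0,0),1).astype(np.float32)
    m=np.hypot(cv2.Sobel(g,5,1,0),cv2.Sobel(g,5,0,1)); m=np.minimum(m,80)
    a=np.linspace(0,2*np.pi,180,endpoint=False); best=[]
    for dx in np.arange(-rg,rg+.1,.5):
        for dy in np.arange(-rg,rg+.1,.5):
            P=np.array([[c[0]+dx+r*np.cos(t),c[1]+dy+r*np.sin(t),z] for t in a])
            Q=(np.c_[P,np.ones(len(P))]@np.linalg.inv(T).T)[:,:3]
            u=(s['fx']*Q[:,0]/Q[:,2]+s['cx']).astype(np.float32); v=(s['fy']*Q[:,1]/Q[:,2]+s['cy']).astype(np.float32)
            best.append((float(np.mean(cv2.remap(m,u[:,None],v[:,None],1))),c[0]+dx,c[1]+dy))
    return max(best)
E
python3 - <<'E'
from h import *
st=env.sense(); s=snapshot("wrist"); T=campose(s,st); I=s['color'].copy()
print(st['eef_pos'],st['time_s'])
for l in ("insert",):
  for f in find_in(s,l)[:3]:
    b=f['box']; c=((b[0]+b[2])/2,(b[1]+b[3])/2); print(l,round(f['p'],2),np.round(b).tolist(),onz(s,T,*c,14).round(1)[:2])
b1=circ(s,T,(463,206),27,10,17); b2=circ(s,T,(463,206),20.8,10,17); print(b1,b2)
for b,r in ((b1,27),(b2,20.8)):
  for t in np.linspace(0,6.28,60):
    p=proj(s,T,[b[1]+r*np.cos(t),b[2]+r*np.sin(t),17]); cv2.circle(I,tuple(int(round(k)) for k in p),0,(0,255,0),-1)
u,v=proj(s,T,[463,206,17]).astype(int); v=max(v,90);u=min(max(u,120),520)
cv2.imwrite("pics/w2.png",cv2.resize(I[v-90:v+90,u-120:u+120],(800,600)))
E
```

```text
[464.44927277 205.2702723   92.94164689] 3.025
insert 0.98 [277.0, 174.0, 361.0, 250.0] [465.3 206.8]
insert 0.84 [366.0, 292.0, 434.0, 357.0] [554.9 267.8]
insert 0.8 [271.0, 0.0, 364.0, 92.0] [363.  205.7]
(48.46840286254883, np.float64(463.0), np.float64(205.5)) (49.11582565307617, np.float64(465.5), np.float64(205.5))
```

View pics/w2.png

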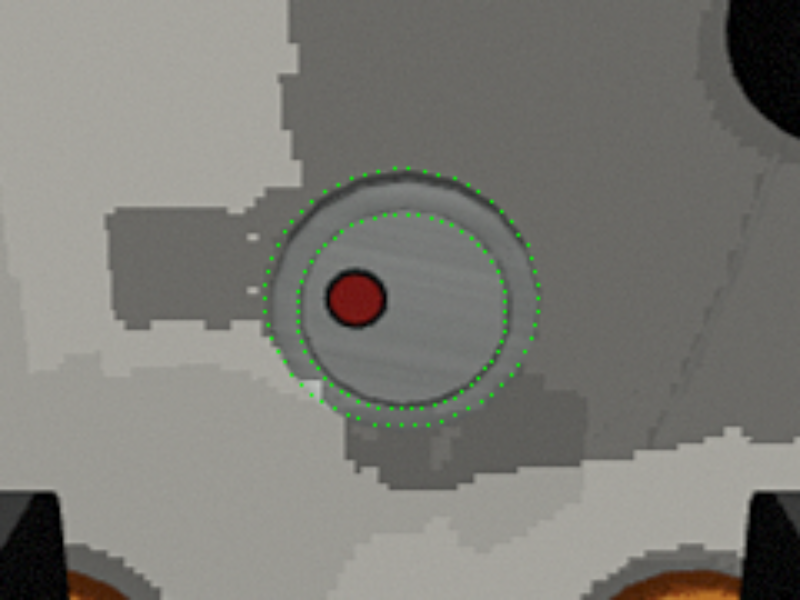

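Confirmed: an aluminium dish with its red dot, centred at about (465.5, 205.5). I'll descend and grip it.

>>> step_arm --increments '[[[1.5,0.5,-45],0],[[1.5,0.5,-80],0],[[1.5,0.5,-91],0],[[1.5,0.5,-91],0],[[1.5,0.5,-91],0]]'

```text
time_s: 3.75
eef_pos: [466.7, 205.7, 2.3]
ee_rot: [-0.001, 1.0, 0.0, 0.001]
contact_force: [0.9, -0.0, 0.0]
opening: 1.001
grip_force: 0.0
```

>>> step_arm --increments '[[[0,0,0],0],[[0,0,0],0],[[0,0,0],0],[[0,0,0],0],[[0,0,0],0],[[0,0,0],0]]' --claw 0 --squeeze 40

```text
time_s: 4.5
eef_pos: [465.8, 205.5, 1.6]
ee_rot: [-0.001, 1.0, -0.0, 0.001]
contact_force: [-3.4, -0.2, 8.6]
opening: 0.615
grip_force: 40.5
```

>>> step_arm --increments '[[[0,0,40],0],[[0,0,90],0],[[0,0,130],0],[[0,0,130],0]]'

```text
time_s: 5.0
eef_pos: [467.4, 205.8, 134.1]
ee_rot: [-0.001, 1.0, 0.001, 0.003]
contact_force: [-1.1, 1.1, -2.0]
opening: 0.612
grip_force: 42.7
```

```bash
python3 - <<'E'
from h import *
st=env.sense(); print(st['opening'],st['grip_force'],st['contact_force'])
s=snapshot("top"); T=campose(s)
print(onz(s,T,170+400*.3625,110+163*.3625,66))
for r,z in ((25,66),(19.8,66)): print(circ(s,T,(560,-20),r,12,z))
s=snapshot("wrist"); T=campose(s,st)
print(circ(s,T,(465.5,205.5),27,6,st['eef_pos'][2]+15.5),circ(s,T,(465.5,205.5),20.8,6,st['eef_pos'][2]+15.5))
cv2.imwrite("pics/w3.png",s['color'])
E
```

```text
0.6123895039608279 42.717593712732196 [-1.06604753  1.09067243 -1.96653435]
[582.63846077 -13.44322285  66.        ]
(77.28874969482422, np.float64(571.5), np.float64(-11.0))
(63.24576950073242, np.float64(551.0), np.float64(-32.0))
(67.65165710449219, np.float64(466.5), np.float64(206.5)) (51.47442626953125, np.float64(466.5), np.float64(206.5))
```

View pics/w3.png

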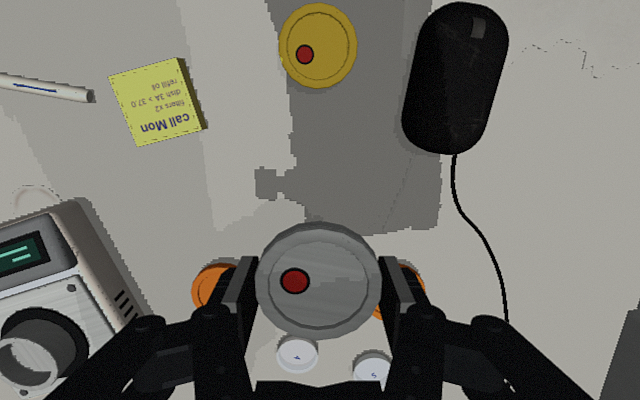

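The insert is held level, centred at (315,280), with the dot at (294,281). Next I'll look at the ring from beside it.

>>> step_arm --increments '[[[40,-45,0],0],[[80,-90,0],0],[[115,-115,0],0],[[115,-115,0],0],[[115,-115,0],0],[[115,-115,0],0]]'

```text
time_s: 5.85
eef_pos: [579.2, 91.3, 129.8]
ee_rot: [-0.001, 1.0, 0.0, -0.001]
contact_force: [0.2, -0.2, -0.5]
opening: 0.611
grip_force: 42.7
```

```bash
python3 - <<'E'
from h import *
st=env.sense(); print(st['eef_pos'],st['dq'].round(3))
W=snapshot("wrist"); TW=campose(W,st); t=snapshot("top"); sc=snapshot("scene")
I=[]
for n,s in (("w",W),("top",t),("sc",sc)):
  T=campose(s,st); out=[]
  for r in (25,19.8): out.append(np.round(circ(s,T,(582,-13),r,9,66),1).tolist())
  print(n,out)
  J=s['color'].copy(); b=out[0]; u,v=proj(s,T,[582,-13,66]).astype(int); k=6 if n!='w' else 3
  h=50 if n!='w' else 100
  J=J[max(v-h,0):v+h,max(u-h,0):u+h]; J=cv2.resize(J,(0,0),fx=400/J.shape[1],fy=400/J.shape[1],interpolation=1); f=J.shape[1]/(2*h)
  for r,bb,c in ((25,out[0],(0,255,0)),(19.8,out[1],(0,0,255))):
    for a in np.linspace(0,6.28,50):
      p=(proj(s,T,[bb[1]+r*np.cos(a),bb[2]+r*np.sin(a),66])-[max(u-h,0),max(v-h,0)]+.5)*f; cv2.circle(J,tuple(p.astype(int)),1,c,-1)
  I.append(J[:400])
cv2.imwrite("pics/ring.png",cv2.resize(np.hstack([I[0],I[1]]),(800,400)))
print(circ(W,TW,st['eef_pos'][:2],27,5,st['eef_pos'][2]+15.5),circ(W,TW,st['eef_pos'][:2],20.8,5,st['eef_pos'][2]+15.5))
E
```

```text
[579.23867686  91.29078766 129.75051587] [ 0.002 -0.006  0.006  0.    -0.001 -0.001]
w [[65.8, 582.5, -10.5], [58.4, 582.0, -10.0]]
top [[79.8, 581.5, -12.5], [80.0, 579.5, -11.0]]
sc [[19.3, 576.5, -22.0], [14.4, 573.0, -22.0]]
(60.15018844604492, np.float64(578.238676856619), np.float64(92.29078766002706)) (50.43397903442383, np.float64(578.738676856619), np.float64(91.79078766002706))
```

View pics/ring.png

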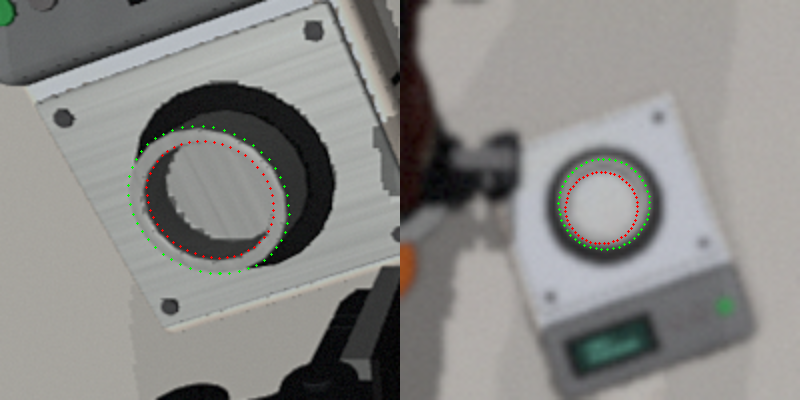

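>>> step_arm --increments '[[[2,-50,0],0],[[3,-90,0],0],[[3,-103,0],0],[[3,-103,-20],0],[[3,-103,-45],0],[[3,-103,-56],0],[[3,-103,-56],0],[[3,-103,-60],0],[[3,-103,-62],0],[[3,-103,-64],0],[[3,-103,-65],0],[[3,-103,-65],0]]'

```text
time_s: 7.5
eef_pos: [583.2, -12.6, 65.3]
ee_rot: [-0.001, 1.0, 0.0, 0.0]
contact_force: [-0.1, 0.0, -0.4]
opening: 0.606
grip_force: 42.7
```

>>> step_arm --increments '[[[0,0,-2],0],[[0,0,-4],0],[[0,0,-5],0],[[0,0,-6],0],[[0,0,-6],0]]'

```text
time_s: 8.12
eef_pos: [583.3, -12.5, 59.7]
ee_rot: [-0.001, 1.0, -0.0, 0.0]
contact_force: [-2.1, -0.2, 3.9]
opening: 0.613
grip_force: 43.0
```

>>> step_arm --increments '[[[0,0,0],0],[[0,0,0],0],[[0,0,0],0],[[0,0,0],0],[[0,0,40],0],[[0,0,90],0],[[0,0,130],0],[[-60,-60,150],0],[[-60,-60,150],0],[[-60,-60,150],0],[[-60,-60,150],0]]' --claw 1

```text
time_s: 9.5
eef_pos: [523.5, -72.3, 209.1]
ee_rot: [-0.001, 1.0, 0.0, 0.0]
contact_force: [-0.4, 0.5, 0.1]
opening: 0.996
grip_force: 0.0
```

```bash
python3 - <<'E'
from h import *
st=env.sense(); print(st['eef_pos'],st['time_s'])
W=snapshot("wrist"); TW=campose(W,st); t=snapshot("top"); sc=snapshot("scene")
def red(s,T,z):
  h=cv2.cvtColor(s['color'],cv2.COLOR_BGR2HSV); m=((h[...,0]<8)|(h[...,0]>172))&(h[...,1]>120)&(h[...,2]>60)
  n,l,stt,c=cv2.connectedComponentsWithStats(m.astype(np.uint8))
  return [(int(stt[i,4]),np.round(onz(s,T,*c[i],z)[:2],1).tolist()) for i in range(1,n) if stt[i,4]>5 and np.hypot(*(onz(s,T,*c[i],z)[:2]-[582,-12]))<40]
I=[]
for n,s in (("w",W),("top",t),("sc",sc)):
  T=campose(s,st); print(n,circ(s,T,(582,-12),27,8,75),circ(s,T,(582,-12),20.8,8,75),red(s,T,72.5))
  u,v=proj(s,T,[582,-12,75]).astype(int); h=60 if n!='w' else 90
  J=s['color'][max(v-h,0):v+h,max(u-h,0):u+h]; I.append(cv2.resize(J,(400,400),interpolation=2))
# dock area from top & scene & wrist
for n,s in (("top",t),("sc",sc)):
  T=campose(s,st); u,v=proj(s,T,[450,-280,60]).astype(int); I.append(cv2.resize(s['color'][v-40:v+40,u-40:u+40],(400,400),interpolation=2)); print(n,u,v)
cv2.imwrite("pics/seated.png",cv2.resize(np.vstack([np.hstack([I[0],I[2]]),np.hstack([I[3],I[4]])]),(600,600)))
E
```

```text
[523.47473483 -72.25255808 209.14550577] 9.5
w (59.15608596801758, np.float64(574.5), np.float64(-17.5)) (56.75835037231445, np.float64(583.5), np.float64(-12.5)) [(101, [580.8, -21.4])]
top (35.507240295410156, np.float64(590.0), np.float64(-4.0)) (23.216705322265625, np.float64(574.0), np.float64(-15.0)) []
sc (4.549615383148193, np.float64(574.0), np.float64(-7.5)) (4.64412784576416, np.float64(574.0), np.float64(-20.0)) []
top 437 228
sc 441 186
```

View pics/seated.png

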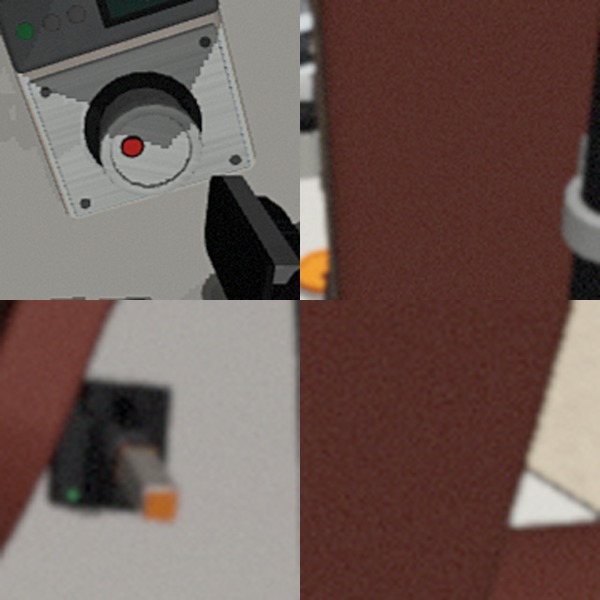

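The insert sits level in the ring at about (583,-12.5), with the dot at (580.8,-21.4). The probe cap shows orange in the top view, leaning towards −x. I'll approach the dock for a view.

>>> step_arm --increments '[[[-30,-60,20],0],[[-50,-110,35],0],[[-60,-130,35],0],[[-60,-130,35],0],[[-60,-130,35],0]]'

```text
time_s: 10.28
eef_pos: [463.6, -201.7, 244.0]
ee_rot: [-0.001, 1.0, 0.0, -0.0]
contact_force: [-0.1, 0.5, 0.8]
opening: 1.003
grip_force: 0.0
```

```bash
python3 - <<'E'
from h import *
st=env.sense(); print(st['eef_pos'],st['time_s'],st['joint_pos'].round(3))
W=snapshot("wrist"); TW=campose(W,st); t=snapshot("top"); sc=snapshot("scene")
def orange(img):
  h=cv2.cvtColor(img,cv2.COLOR_BGR2HSV); m=(h[...,0]>4)&(h[...,0]<20)&(h[...,1]>130)&(h[...,2]>120)
  n,l,s,c=cv2.connectedComponentsWithStats(m.astype(np.uint8)); return [(int(s[i,4]),c[i].round(1).tolist()) for i in range(1,n) if s[i,4]>8]
ow=orange(W['color']); os_=orange(cv2.imread("pics/scene0.png")); ot=orange(cv2.imread("pics/top0.png"))
print(ow,os_,ot)
cv2.imwrite("pics/probe.png",cv2.resize(W['color'],(800,500)))
for l in ("probe","dock"): print(l,[(round(f['p'],2),np.round(f['box']).tolist()) for f in find_in(W,l)[:2]])
E
```

```text
[ 463.56901968 -201.70798971  243.97456477] 10.275 [-0.67  -0.18  -0.157  1.594  0.    -0.672]
[(558, [229.8, 138.9]), (1348, [600.5, 241.7]), (12, [228.7, 300.9])] [(62, [335.3, 127.8]), (34, [450.8, 163.5]), (9, [551.8, 166.9]), (84, [549.7, 182.9]), (48, [214.1, 194.7]), (47, [570.5, 208.8]), (16, [583.3, 217.1]), (54, [599.5, 224.8]), (325, [259.8, 232.1]), (407, [191.6, 254.7]), (13, [267.2, 301.5]), (25, [441.9, 372.9]), (11, [436.2, 380.1]), (9, [433.3, 384.9]), (18, [431.3, 392.1]), (35, [439.5, 394.7])] [(146, [396.7, 83.0]), (339, [193.1, 185.2]), (355, [256.1, 184.0]), (45, [439.3, 242.4]), (10, [224.5, 267.0])]
probe [(0.67, [217.0, 127.0, 262.0, 171.0])]
dock [(0.97, [223.0, 110.0, 295.0, 193.0])]
```

View pics/probe.png

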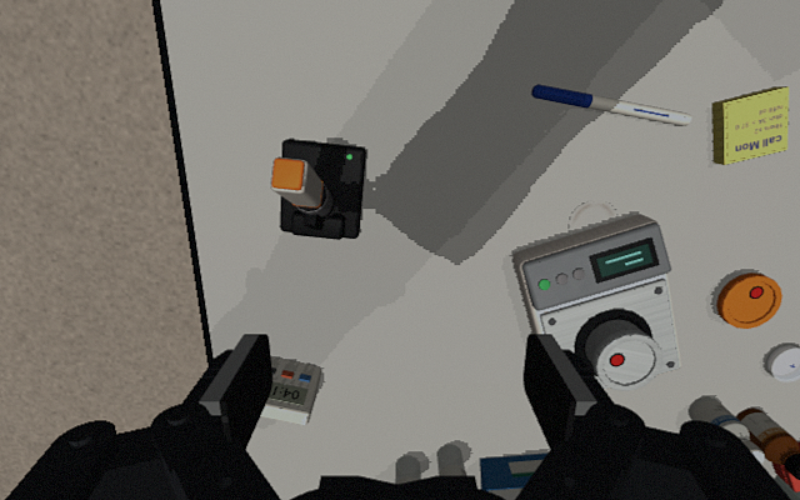

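The cap is at (289,174) in this 1.25× view, the dock foot spans about (285–367, 140–238), and the handle runs down to the collar at (318,205). Now I'll triangulate the axis.

```bash
python3 - <<'E'
from h import *
st=env.sense(); W=snapshot("wrist"); TW=campose(W,st); t=snapshot("top"); sc=snapshot("scene")
rs=[ray(W,TW,229.8,138.9),ray(t,campose(t),439.3,242.4),ray(sc,campose(sc),450.8,163.5)]
def tri(rs):
  A=np.zeros((3,3));b=np.zeros(3)
  for o,d in rs:
    d=d/np.linalg.norm(d);P=np.eye(3)-np.outer(d,d);A+=P;b+=P@o
  p=np.linalg.solve(A,b); return p,[round(float(np.linalg.norm((np.eye(3)-np.outer(d,d)/(d@d))@(p-o))),1) for o,d in rs]
print(tri(rs),tri(rs[:2]))
cs=np.array([[285,140],[367,148],[358,238],[281,233]])/1.25
F=np.array([onz(W,TW,*c,14) for c in cs]); print(F.round(1)[:,:2],F.mean(0).round(1))
h=cv2.cvtColor(W['color'],cv2.COLOR_BGR2HSV); m=((h[...,0]>4)&(h[...,0]<20)&(h[...,1]>130)&(h[...,2]>100)).astype(np.uint8); m[:,300:]=0; m[180:]=0
c=max(cv2.findContours(m,0,1)[0],key=cv2.contourArea); print(cv2.minAreaRect(c))
B=cv2.boxPoints(cv2.minAreaRect(c)); G=np.array([onz(W,TW,*p,136)[:2] for p in B]); print(G.round(1), np.degrees(np.arctan2(*(G[1]-G[0])[::-1])),np.degrees(np.arctan2(*(G[2]-G[1])[::-1])))
E
```

```text
(array([ 420.71468147, -263.19073573,  137.17516405]), [0.8, 0.7, 0.9]) (array([ 420.6201898 , -264.60147502,  132.87264573]), [0.4, 0.4])
[[ 411.  -293.4]
 [ 417.3 -226.1]
 [ 495.  -235.5]
 [ 490.6 -303. ]] [ 453.5 -264.5   14. ]
((230.256103515625, 138.69512939453125), (23.853212356567383, 23.853212356567383), 6.34019136428833)
[[ 427.5 -273.1]
 [ 410.8 -269.8]
 [ 412.6 -253.3]
 [ 429.3 -256.3]] 168.8407783821594 83.8530899037599
```

>>> step_arm --increments '[[[-31.5,-61.5,0],0.18],[[-31.5,-61.5,0],0.36],[[-31.5,-61.5,0],0.54],[[-31.5,-61.5,-20],0.72],[[-31.5,-61.5,-40],0.9],[[-31.5,-61.5,-44],1.08],[[-31.5,-61.5,-44],1.26],[[-31.5,-61.5,-44],1.44],[[-31.5,-61.5,-44],1.47],[[-31.5,-61.5,-44],1.47]]'

```text
time_s: 11.92
eef_pos: [431.8, -264.0, 200.4]
ee_rot: [-0.67, 0.742, 0.0, -0.0]
contact_force: [-0.3, -0.7, 0.5]
opening: 0.999
grip_force: 0.0
```

```bash
python3 - <<'E'
from h import *
st=env.sense(); print(st['eef_pos'],st['ee_rot'],st['time_s'],st['joint_pos'].round(2))
W=snapshot("wrist"); T=campose(W,st); I=W['color'].copy()
h=cv2.cvtColor(I,cv2.COLOR_BGR2HSV); m=((h[...,0]>4)&(h[...,0]<20)&(h[...,1]>130)&(h[...,2]>100)).astype(np.uint8)
for c in cv2.findContours(m,0,1)[0]:
  if cv2.contourArea(c)>100:
    r=cv2.minAreaRect(c); G=np.array([onz(W,T,*p,137)[:2] for p in cv2.boxPoints(r)]); print(r,G.mean(0).round(1),np.degrees(np.arctan2(*(G[1]-G[0])[::-1])).round(1))
for p in ([445.5,-263.7,66],[432,-263.4,105],[420.7,-263.3,137.5],[433,-264,105]):
  q=proj(W,T,p); print(q.round()); cv2.circle(I,tuple(q.astype(int)),2,(255,0,255),-1)
cv2.imwrite("pics/pre.png",I)
E
```

```text
[ 431.76134191 -263.98731678  200.36222216] [-6.69899544e-01  7.42451749e-01  1.27532579e-05 -3.66560383e-05] 11.925 [-0.81 -0.19 -0.24  1.52 -0.   -2.28]
((336.0, 218.5), (27.0, 24.0), 90.0) [ 419.9 -262.1] 174.1
[300. 188.]
[317. 202.]
[335. 217.]
[315. 201.]
```

View pics/pre.png

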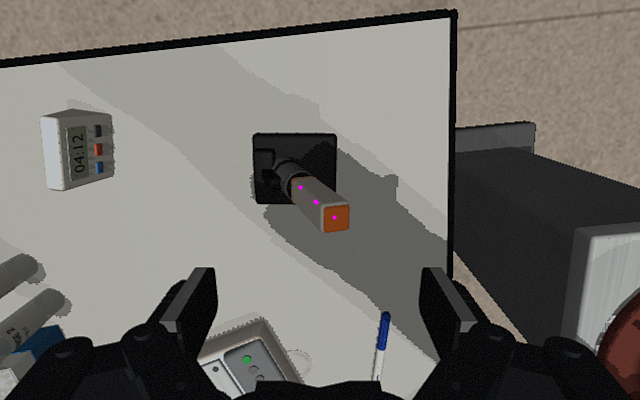

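The cap at (336,218) is square to the pads and the handle runs along the marked axis, so it's aligned. I'll descend and grip across the lean plane so the flat pads straighten it.

>>> step_arm --increments '[[[0.5,0.5,-50],0],[[0.5,0.5,-90],0],[[0.5,0.5,-110],0],[[0.5,0.5,-114],0],[[0.5,0.5,-114],0]]'

```text
time_s: 12.6
eef_pos: [432.5, -263.8, 87.0]
ee_rot: [-0.671, 0.742, -0.0, -0.0]
contact_force: [-0.6, -0.8, -0.3]
opening: 1.003
grip_force: 0.0
```

>>> step_arm --increments '[[[0,0,0],0],[[0,0,0],0],[[0,0,0],0],[[0,0,0],0],[[0,0,0],0],[[0,0,0],0],[[0,0,0],0],[[0,0,0],0]]' --claw 0 --squeeze 25

```text
time_s: 13.6
eef_pos: [435.0, -264.2, 87.7]
ee_rot: [-0.671, 0.741, -0.003, 0.002]
contact_force: [10.8, 0.5, 0.6]
opening: 0.356
grip_force: 15.5
```

>>> step_arm --increments '[[[-1,0,4],0],[[-3,0.5,10],0],[[-5,0.5,16],0],[[-7,0.5,22],0],[[-9,1,28],0],[[-9,1,28],0]]'

```text
time_s: 14.35
eef_pos: [426.6, -263.7, 116.7]
ee_rot: [-0.671, 0.741, -0.004, 0.002]
contact_force: [13.3, -0.3, 4.4]
opening: 0.334
grip_force: 16.2
```

>>> step_arm --increments '[[[-2,0,6],0],[[-3,0,12],0],[[-3,0,18],0],[[-3,0,24],0],[[-2,0,30],0],[[-2,0,36],0],[[-2,0,50],0],[[-2,0,50],0]]'

```text
time_s: 15.35
eef_pos: [421.7, -263.1, 165.8]
ee_rot: [-0.671, 0.741, -0.001, -0.0]
contact_force: [-0.6, 0.3, -1.8]
opening: 0.231
grip_force: 33.0
```

```bash
python3 - <<'E'
from h import *
st=env.sense(); print(st['eef_pos'],st['contact_force'],st['opening'],st['time_s'])
W=snapshot("wrist"); T=campose(W,st); sc=snapshot("scene"); t=snapshot("top")
for l in ("probe","probe_tip"):
  for n,s in (("w",W),("sc",sc),("t",t)): print(l,n,[(round(f['p'],2),np.round(f['box']).tolist()) for f in find_in(s,l)[:2]])
p=st['eef_pos']
u,v=proj(sc,campose(sc),p-[0,0,20]).astype(int); print(u,v, proj(t,campose(t),p),proj(W,T,p-[0,0,20]))
A=cv2.resize(W['color'][120:400,180:460],(500,500)); v0=max(v-50,0);B=cv2.resize(sc['color'][v0:v0+100,u-30:u+30],(300,500),interpolation=2)
cv2.imwrite("pics/held.png",np.hstack([A,B]))
E
```

```text
[ 421.73307924 -263.08952535  165.84625675] [-0.62355613  0.25369902 -1.76618941] 0.23138480488182026 15.35
probe w [(0.74, [287.0, 213.0, 350.0, 366.0])]
probe sc [(0.68, [446.0, 127.0, 457.0, 169.0])]
probe t []
probe_tip w [(0.6, [312.0, 207.0, 325.0, 215.0])]
probe_tip sc [(0.17, [229.0, 178.0, 244.0, 211.0])]
probe_tip t []
451 159 [442.72944639 242.3013053 ] [316.80952393 248.67883017]
```

View pics/held.png

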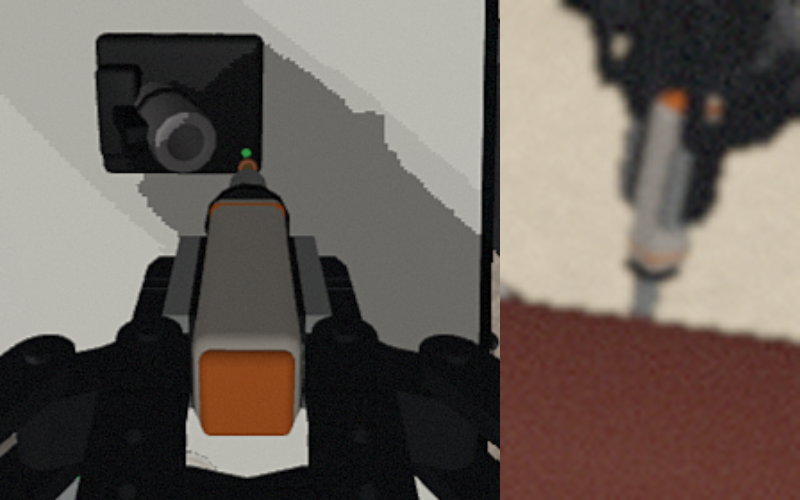

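The probe is free of the dock. In the wrist half the cap is at (247,392) and the tip at (248,165); in the scene half the cap is at (672,100) and the collar at (652,265). Next I'll solve for its tilt.

```bash
cat > tilt.py <<'E'
from h import *
def probe_fit(st,W,capuv,tipuv,capw):
    T=campose(W,st); o,d1=ray(W,T,*capuv); _,d2=ray(W,T,*tipuv)
    out=[]
    for dep in (W['fx']*20/capw+np.array([-4,0,4])):
        c=o+d1*dep
        # |o+d2*k-c|=127, far solution
        w=o-c; k=max(np.roots([d2@d2,2*d2@w,w@w-127**2]).real); tip=o+d2*k; ax=(c-tip)/127
        out.append((c.round(1),tip.round(1),ax.round(3),np.degrees(np.arccos(ax[2])).round(1)))
    return out
E
python3 - <<'E'
from tilt import *
st=env.sense(); W=snapshot("wrist"); sc=snapshot("scene"); S=campose(sc)
img=W['color']; h=cv2.cvtColor(img,cv2.COLOR_BGR2HSV); m=((h[...,0]>4)&(h[...,0]<20)&(h[...,1]>130)&(h[...,2]>80)).astype(np.uint8); m[:300]=0
r=cv2.minAreaRect(max(cv2.findContours(m,0,1)[0],key=cv2.contourArea)); print(r)
for w in (50,51.5,53):
  for o in probe_fit(st,W,(318.3,339.5),(318.9,212.4),w): print(w,*o)
# scene: measured slope cap->collar -20/165
p=st['eef_pos']; top=p+[0,0,50]
a=proj(sc,S,top); print("cap px pred",a,"meas",(u:=421+672/5, 109+100/5),"collar",(421+652/5,109+265/5))
for ty in (-10,-5,0,5,10):
  ax=R.from_euler('x',ty,degrees=True).apply([0,0,1]); b=proj(sc,S,top-ax*72); print(ty,ax.round(2),(b-a).round(1),((b-a)[0]/(b-a)[1]).round(3),"meas",round(-20/165,3))
E
```

```text
((318.0, 340.0), (46.0, 52.0), 90.0)
50 [ 421.9 -248.   193.9] [ 420.6 -253.2   67. ] [0.01  0.041 0.999] 2.4
50 [ 422.1 -245.2  190.6] [ 420.7 -252.    63.8] [0.011 0.053 0.999] 3.1
50 [ 422.4 -242.5  187.3] [ 420.9 -250.8   60.6] [0.012 0.066 0.998] 3.8
51.5 [ 421.6 -250.8  197.3] [ 420.5 -254.4   70.3] [0.008 0.028 1.   ] 1.7
51.5 [ 421.9 -248.1  194. ] [ 420.6 -253.2   67.1] [0.01  0.041 0.999] 2.4
51.5 [ 422.1 -245.3  190.7] [ 420.7 -252.    63.9] [0.011 0.053 0.999] 3.1
53 [ 421.3 -253.5  200.5] [ 420.4 -255.6   73.5] [0.007 0.017 1.   ] 1.0
53 [ 421.6 -250.8  197.2] [ 420.5 -254.4   70.2] [0.008 0.029 1.   ] 1.7
53 [ 421.9 -248.   193.9] [ 420.6 -253.2   67. ] [0.01  0.041 0.999] 2.4
cap px pred [457.6515463 130.1644636] meas (555.4, 129.0) collar (551.4, 162.0)
-10 [0.   0.17 0.98] [-2.  29.5] -0.069 meas -0.121
-5 [0.   0.09 1.  ] [-4.2 30.5] -0.138 meas -0.121
0 [0. 0. 1.] [-6.4 31.3] -0.204 meas -0.121
5 [ 0.   -0.09  1.  ] [-8.5 31.9] -0.267 meas -0.121
10 [ 0.   -0.17  0.98] [-10.6  32.3] -0.328 meas -0.121
```

>>> step_arm --increments '[[[20,15,25],0],[[50,60,50],0],[[90,110,50],0],[[120,170,50],0],[[150,220,50],0],[[159,238,50],0],[[159,238,50],0],[[159,238,50],0],[[159,238,50],0]]'

```text
time_s: 17.02
eef_pos: [580.0, -25.6, 214.4]
ee_rot: [-0.67, 0.742, -0.0, -0.0]
contact_force: [-0.6, -0.7, 0.6]
opening: 0.227
grip_force: 32.9
```

```bash
python3 - <<'E'
from tilt import *
st=env.sense(); print(st['eef_pos'],st['time_s'],st['opening'],st['dq'].round(3).max()); W=snapshot("wrist"); sc=snapshot("scene"); S=campose(sc)
img=W['color']; h=cv2.cvtColor(img,cv2.COLOR_BGR2HSV)
for w in (62,65):
  for v in (209,212): 
    o=probe_fit(st,W,(318.3,339.5),(318.9,v),w)[1]; print(w,v,*o)
bg=cv2.imread("pics/scene0.png").astype(int); d=np.abs(cv2.GaussianBlur(sc['color'],(3,3),0).astype(int)-cv2.GaussianBlur(bg.astype(np.uint8),(3,3),0)).sum(2)
p=st['eef_pos']; a=proj(sc,S,p-[0,0,76]); g=proj(sc,S,p); print("tip pred",a,"tcp",g)
for v in range(int(g[1])-6,int(a[1])+8):
  u0=int(a[0])-14; row=d[v,u0:u0+36]; m=np.where(row>60)[0]
  print(v,u0,' '.join(f"{x:3d}" for x in row))
np.save("sc.npy",sc['color'])
E
```

```text
[579.95589543 -25.57703423 214.40133221] 17.025 0.22655628624325308 0.002
62 209 [579.1 -27.2 263.4] [578.6 -25.9 136.4] [ 0.004 -0.01   1.   ] 0.6
62 212 [579.1 -27.2 263.4] [578.8 -23.8 136.5] [ 0.002 -0.027  1.   ] 1.5
65 209 [578.8 -30.8 267.7] [578.5 -27.5 140.8] [ 0.002 -0.026  1.   ] 1.5
65 212 [578.8 -30.8 267.7] [578.7 -25.4 140.9] [ 0.001 -0.042  0.999] 2.4
tip pred [316.84597963 157.7568834 ] tcp [317.29667684 124.7671542 ]
118 302 212 213 215 217 218 217 217 222 221 219 221 222 220 218 219 221 219 221 221 223 224 221 235 281 344 387 404 412 413 416 417 410 404 405 401 392
119 302 216 217 217 216 217 220 219 217 217 216 221 219 216 217 221 222 217 222 225 221 216 213 221 257 318 369 398 409 403 395 387 375 364 358 349 336
120 302 216 220 220 212 217 221 222 218 216 219 221 215 215 219 222 219 217 218 221 217 214 210 209 226 270 319 350 359 354 341 327 313 300 289 282 278
121 302 220 218 216 218 219 220 220 218 217 219 217 211 217 220 217 217 216 220 221 218 218 212 204 206 229 262 279 283 282 275 270 266 258 256 259 262
122 302 220 213 216 221 224 223 221 217 215 219 216 2
[... 5782 characters left out ...]
 444 441 416 358 299 269 263 263 267 275 274 263 261 265 266 259 257 263 270 276 273 259 260
161 302 143 143 142 143 145 142 140 141 178 301 391 429 442 444 441 415 359 305 277 270 273 270 273 277 266 253 251 249 249 253 258 268 273 267 256 265
162 302 145 146 144 146 149 145 144 142 176 299 389 432 444 446 443 417 361 302 274 274 280 275 270 269 260 244 232 233 243 254 256 265 272 263 258 279
163 302 140 141 141 143 145 146 143 140 174 296 386 429 443 446 441 416 358 293 262 269 280 278 270 261 252 238 227 231 249 258 263 268 275 273 277 302
164 302 129 134 141 143 143 143 140 139 173 294 385 432 445 446 438 411 355 292 262 270 280 280 270 256 246 240 244 260 277 286 287 289 294 301 313 340
```

>>> step_arm --increments '[[[2,3.5,-20],0],[[2,3.5,-40],0],[[2,3.5,-50],0],[[2,3.5,-54],0],[[2,3.5,-54],0],[[2,3.5,-54],0]]'

```text
time_s: 17.88
eef_pos: [582.6, -21.1, 161.0]
ee_rot: [-0.671, 0.741, -0.0, 0.0]
contact_force: [0.5, 0.1, -0.2]
opening: 0.228
grip_force: 33.0
```

```bash
cat > look.py <<'E'
from tilt import *
st=env.sense(); print(st['eef_pos'].round(1),st['contact_force'].round(2),st['time_s']); W=snapshot("wrist"); T=campose(W,st)
hh=cv2.cvtColor(W['color'],cv2.COLOR_BGR2HSV)
def blobs(m,z):
  n,l,s,c=cv2.connectedComponentsWithStats(m.astype(np.uint8)); 
  for i in range(1,n):
    if s[i,4]>6 and 150<c[i][1]<290 and 230<c[i][0]<400: print(s[i].tolist(),c[i].round(1),onz(W,T,*c[i],z)[:2].round(1), W['color'][l==i].mean(0).round())
print("red");blobs(((hh[...,0]<4)|(hh[...,0]>172))&(hh[...,1]>140)&(hh[...,2]>60),72.5)
print("copper");blobs((hh[...,0]>=5)&(hh[...,0]<20)&(hh[...,1]>100)&(hh[...,2]>50),72.5)
print("tip box",[(round(f['p'],2),np.round(f['box']).tolist()) for f in find_in(W,"probe_tip")[:2]])
print(circ(W,T,(583,-12),27,6,75),circ(W,T,(583,-12),20.8,6,75),proj(W,T,[580.8,-21.4,72.5]))
E
python3 look.py
```

```text
[582.6 -21.1 161. ] [ 0.48  0.07 -0.21] 17.875
red
[313, 197, 15, 14, 149] [320.1 203.2] [580.4 -21.8] [ 20.  22. 109.]
copper
[314, 208, 10, 8, 53] [318.5 211.6] [582.2 -15.7] [32. 53. 86.]
[297, 233, 43, 8, 101] [318.7 234.6] [583.8   1.6] [28. 52. 92.]
tip box [(0.42, [312.0, 208.0, 324.0, 216.0]), (0.25, [228.0, 82.0, 456.0, 259.0])]
(52.28902816772461, np.float64(582.5), np.float64(-11.5)) (43.279136657714844, np.float64(579.5), np.float64(-18.0)) [319.64123027 203.82464086]
```

>>> step_arm --increments '[[[-1.2,-2.7,-2],0],[[-1.2,-2.7,-5],0],[[-1.2,-2.7,-7],0],[[-1.2,-2.7,-7],0],[[-1.2,-2.7,-7],0]]'

```text
time_s: 18.6
eef_pos: [581.0, -23.7, 153.3]
ee_rot: [-0.671, 0.741, 0.0, -0.0]
contact_force: [0.6, 0.2, -0.6]
opening: 0.229
grip_force: 33.0
```

```bash
python3 look.py; python3 - <<'E'
from h import *
for i in range(5): snapshot("scene"); print(env.sense()['contact_force'].round(2))
E
```

```text
[581.  -23.7 153.3] [ 0.62  0.17 -0.6 ] 18.6
red
[311, 205, 15, 11, 75] [317.8 208.9] [580.5 -23.1] [ 18.  20. 102.]
copper
[313, 208, 12, 8, 56] [318.3 211.7] [580.4 -21.1] [32. 51. 87.]
[297, 233, 43, 8, 102] [318.8 234.6] [581.7  -4.3] [28. 52. 91.]
tip box [(0.64, [316.0, 208.0, 321.0, 214.0])]
(53.19602966308594, np.float64(582.5), np.float64(-11.5)) (40.67289352416992, np.float64(584.5), np.float64(-18.0)) [317.62446571 211.32224642]
[ 0.61  0.11 -0.81]
[-0.11  0.52 -1.24]
[ 0.72  0.15 -0.93]
[ 0.21 -0.19 -1.22]
[ 0.14  0.96 -0.87]
```

>>> step_arm --increments '[[[0,0,-0.5],0],[[0,0,-1],0],[[0,0,-1.5],0],[[0,0,-2],0],[[0,0,-2],0]]'

```text
time_s: 19.58
eef_pos: [581.0, -23.7, 151.3]
ee_rot: [-0.671, 0.741, 0.0, -0.0]
contact_force: [1.0, -0.6, -0.5]
opening: 0.227
grip_force: 33.0
```

```bash
cat > f.py <<'E'
from h import *
F=[]
for i in range(6): snapshot("scene"); F.append(env.sense()['contact_force'])
print(env.sense()['eef_pos'].round(2),np.mean(F,0).round(2),np.std(F,0).round(2))
E
python3 f.py
```

```text
[581.07 -23.74 151.36] [-0.27  0.26 -0.82] [0.45 0.28 0.46]
```

>>> step_arm --increments '[[[0,0,-0.5],0],[[0,0,-1],0],[[0,0,-1],0],[[0,0,-1],0]]'

```text
time_s: 20.38
eef_pos: [581.0, -23.7, 150.3]
ee_rot: [-0.671, 0.741, 0.0, -0.0]
contact_force: [0.1, 0.4, -0.5]
opening: 0.227
grip_force: 33.0
```

```bash
python3 f.py
```

```text
[581.03 -23.72 150.32] [ 0.19  0.14 -1.25] [0.13 0.52 0.2 ]
```

>>> step_arm --increments '[[[0,0,-0.5],0],[[0,0,-1],0],[[0,0,-1.5],0],[[0,0,-1.5],0]]'

```text
time_s: 21.18
eef_pos: [581.0, -23.7, 148.7]
ee_rot: [-0.671, 0.741, 0.0, -0.0]
contact_force: [0.6, 0.4, -1.3]
opening: 0.233
grip_force: 33.0
```

```bash
python3 f.py
```

```text
[581.07 -23.72 148.85] [-0.39 -0.23 -0.7 ] [0.35 0.56 0.17]
```

>>> step_arm --increments '[[[0,0,-0.5],0],[[0,0,-1],0],[[0,0,-1.5],0],[[0,0,-1.5],0]]'

```text
time_s: 21.98
eef_pos: [581.1, -23.7, 147.4]
ee_rot: [-0.671, 0.741, -0.0, 0.0]
contact_force: [-1.1, -0.4, 0.2]
opening: 0.229
grip_force: 33.0
```

```bash
python3 f.py; python3 look.py
```

```text
[581.06 -23.73 147.34] [-0.01  0.26  0.21] [0.35 0.36 0.64]
[581.1 -23.7 147.3] [-0.15  0.24  0.15] 22.275
red
[311, 208, 15, 10, 43] [318.  211.7] [580.4 -23.4] [ 18.  20. 100.]
copper
[313, 209, 11, 7, 49] [318.1 211.9] [580.3 -23.2] [32. 52. 89.]
[297, 233, 43, 8, 106] [318.4 234.6] [581.8  -7. ] [28. 52. 90.]
tip box []
(53.92488479614258, np.float64(582.5), np.float64(-11.5)) (41.05792999267578, np.float64(582.5), np.float64(-18.0)) [317.69390553 214.54575102]
```

Contact is made and the tip is on the dot. I'll press on gently.

>>> step_arm --increments '[[[0,0.4,-0.5],0],[[0,0.4,-1],0],[[0,0.4,-1.5],0],[[0,0.4,-2],0],[[0,0.4,-2],0]]'

```text
time_s: 23.0
eef_pos: [581.1, -23.4, 145.3]
ee_rot: [-0.671, 0.741, -0.0, -0.0]
contact_force: [0.0, -1.4, -0.1]
opening: 0.229
grip_force: 33.2
```

```bash
python3 f.py
```

```text
[581.06 -23.35 145.38] [ 0.52 -1.52  1.12] [0.35 0.22 0.41]
```

>>> step_arm --increments '[[[0,0,-0.5],0],[[0,0,-1],0],[[0,0,-1.5],0],[[0,0,-1.5],0],[[0,0,-1.5],0]]'

```text
time_s: 23.92
eef_pos: [581.1, -23.3, 143.9]
ee_rot: [-0.671, 0.741, 0.0, 0.0]
contact_force: [0.5, -2.0, 1.4]
opening: 0.228
grip_force: 33.3
```

```bash
python3 f.py; python3 f.py; python3 look.py
```

```text
[581.07 -23.32 143.86] [ 0.08 -1.39  1.93] [0.45 0.62 0.42]
[581.04 -23.31 143.84] [ 0.57 -1.36  1.84] [0.61 0.45 0.32]
[581.  -23.3 143.8] [-0.19 -1.47  2.14] 24.525
red
[311, 209, 16, 8, 36] [317.9 212.2] [580.3 -23.9] [16. 18. 97.]
copper
[314, 210, 10, 5, 32] [318.5 212.5] [580.  -23.7] [33. 51. 89.]
[297, 233, 43, 8, 103] [317.8 234.5] [581.9  -8.3] [27. 52. 91.]
tip box []
(53.580078125, np.float64(582.5), np.float64(-11.5)) (40.27547073364258, np.float64(582.0), np.float64(-18.0)) [317.59284749 215.8690087 ]
```

```bash
python3 - <<'E'
from h import *
print(env.close_job())
E
```

```text
the job is handed in; nothing more can be done
None
```

I placed the aluminium insert in the ring and let go of it. I handed the job in with the probe pressed on the red dot at about 2.9 N, which is roughly half-way in. My estimate of the probe's tilt is 1–3°, though a rougher scene-camera reading gave up to about 6°. The hand-in returned no verdict.

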